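# Snap the hotplate's knob back on

## Task

One control knob of the little portable hotplate has been taken off for cleaning: pick the loose knob up from the worktop, set it upright on the bare spindle and press it straight down, through the resistance, until it clicks and sits fully home. Do not let go after the click: keep pressing, and finish while the gripper is still on the knob and bearing down on it with a firm push. Leave the salt shaker, the espresso cup and the small tin standing where they are.

Things in the scene. Friction and masses are not known exactly. Their poses are not given: they have to be found in the camera images.
- knob: loose round black knob, 38 mm across (35 at the foot), 28 mm high, 0.03 to 0.06 kg, white pointer line on top; it stands open end down on the worktop, left or right of the hotplate. Origin: centre of its underside, z up its axis. Hollow below: a grey lip 4 mm thick at the underside leaves a 17 mm bore; the room above it is 30 mm wide, 20 mm deep from the underside. Any turn about z fits.
- spindle: the bare spindle on the hotplate's deck, fixed, left or right of the red pilot lamp. Origin: its centre at deck height (55 mm above the worktop), z up. A steel collar 34 mm across reaches 3 mm over the origin, on it a brass post 13 mm across. Two spring-loaded 8 mm steel balls, centred 12 mm over the origin, bulge from the post to 22 mm across along its y.
- spindle_tip (a point): centre of the post's top end, 21.5 mm over the spindle's origin; the post tapers from 17 mm up to 6 mm across here
- spindle_seat (a point): centre of the collar's top, 3 mm over the spindle's origin, where the knob's underside rests when home. Pressed down, the lip meets the balls with the underside about 13 mm above this point; about 8 to 16 N push it past them, then the resistance drops, the balls snap in above the lip, drawing the knob down, and the underside meets the solid collar, on which it can be pressed.
- fitted_knob: the other knob of the same kind, already on the hotplate and fixed, 120 mm beside the bare spindle; its origin is the centre of its underside, 3 mm over the deck. (Wall cabinets hang 0.44 m over the worktop from about x = 0.57 on: keep the wrist in front of them.)
- hotplate: portable single hotplate, white body 200 x 220 mm (x by y), fixed; deck 55 mm above the worktop, round dark cooking plate 128 mm across that rises 12 mm over the deck, centred 25 mm to the hotplate's +x; the two knob places lie 72 mm to its -x (towards the robot) and 60 mm to its +y and -y. Origin: centre of its underside on the worktop.
- salt_shaker: salt shaker with grey cap, 44 mm across, 90 mm high, stands loose on the other side of the hotplate from the loose knob; origin: centre of its underside
- espresso_cup: white espresso cup with dots and a handle, 63 x 92 x 55 mm, loose; origin: in its underside
- small_tin: small closed tin, dark blue with a golden rim, 57 mm across, 72 mm high, loose; origin: centre of its underside
Things that resemble listed ones, but are neither listed nor needed, are in the scene too. Leave any green look-alike of the knob alone.

How it is judged:
By the outcome, as a careful person would: the job done as asked, in the order asked, and still so for the second after the job is handed in, while the arm keeps its last pose, push and grip.
It also fails if it takes over 51 s, if anything falls off the work surface, if the arm or the gripper's body presses on something with over 40 N, if the wrist force passes 120 N, or if a joint passes its speed limit or range.

## Robot

A 7-joint arm with a two-finger parallel gripper is mounted at the origin on a cart in front of the work surface, level with it; the furniture and walls round the work are solid. World frame = base frame: x ahead of the robot, y to its left, z up, the work surface at z = 0. Lengths are in m, angles in rad, forces in N, time in s.
With the tool pointing down it reaches from about 0.4 to 0.875 m from the base axis. Payload 19.3 kg.
Tool frame: the origin (TCP) lies at the very end of the fingers, on their centre line; the grasp point (between the pads) lies 19 mm behind it; x points along the fingers, z is the direction in which the jaws open and shut, and the axes are right-handed (so a half turn about x gives the same grasp; the last joint's range is limited). The gripper opens to 85 mm and grips with 20 to 120 N. Pads are 22 mm wide; open, the fingers measure 114 mm over their backs; the gripper's body (76 mm by 85 mm) begins 54 mm behind the grasp point. The pads swing forward as they close: fully open they stand 13 mm farther back than shut.
Start: joints at [-1.417, 0.521, -0.036, 1.599, 0.021, 1.021, -0.113], TCP at [0.139, 0.609, 0.231] pointing down, gripper open.
Joint ranges: [-2.91, 2.91], [-0.3, 2.13], [-1.5, 1.42], [0.17, 2.43], [-1.26, 4.41], [0.16, 1.93], [-2.52, 2.52]. Speed limits (rad/s): [1.89, 1.89, 2.39, 2.39, 3.01, 3.01, 3.01].

## Interface

Orientations are given as a rotation vector (axis times angle).
In Python, from bench import robot gives the robot as it stands.
- The arm moves only by the tool jog_arm, never from a script. Its argument "moves" is a list of rows, each an object of numbers: "fingers": the gripper command: -1 is shut, 1 is fully open, values between are in proportion; "x", "y", "z": the shift along the tool's x, y, z in m; "wx", "wy", "wz": the turn, a rotation vector about the tool's x, y, z in rad. In form: [{"fingers": .., "x": .., "y": .., "z": .., "wx": .., "wy": .., "wz": ..}, ...]. A call has 1 to 10 rows; each row is the pose to reach, as a shift and turn from the pose commanded when the call began, along the tool's axes at that moment; what a row does not reach only later rows make up. A row lasts 1/12 s, in which the tool goes at most 41.7 mm and 7.16 degrees, less where a joint would pass 70% of its speed; a pose out of reach is approached as far as the arm can. A call with a gripper value outside its range is refused whole. The fingers move at their own pace and stop on an object; "grip_force" is the grip in N (left out, the last holds). Time passes only in rows, so rows that repeat a pose let the fingers close. It gives the time, the measured TCP pose, the force and the opening at its end, in the units of the state.
- robot.read_state(): the state, without advancing time (a new reading comes with each control period).
- robot.capture(name): name is "scene" or "side" or "wrist"; returns a dict with "image" (400x640x3 uint8, red, green, blue), "z_map" (400x640 float32, m along the optical axis (not along the pixel's ray), 0 where there is no reading), "intrinsics" (3x3 intrinsics, pixels), "pose" (4x4, takes a point from camera to world coordinates); the wrist camera has in their place "tool_from_camera" (4x4, takes a point from camera to tool coordinates, whose origin is the TCP and whose axes are the tool frame's). Camera axes: x right, y down, z forward; pixel columns grow to the right and rows downward; lengths in m; the calibration is good to about 2 mm. A picture is of the moment at which its call begins: read the wrist's pose just before it.
- robot.finish_job(): hands the job in, once; it reports no verdict.
The state is a dict: "time_s": time; "q": joint angles; "joint_velocities": joint speeds; "joint_efforts": joint torques, N m; "tool_pos": TCP position; "eef_rot": TCP orientation; "ft_force": force on the tool from outside, world axes, zero at the start; "torque": the same for the moment, N m; "width": finger opening in m.
Only numpy, scipy, OpenCV 4.12 (cv2) and the standard library are available. Lean on these libraries where they do the work, as an engineer would, in place of code of your own. Each camera call takes 0.05 s, during which the arm holds its last target. There are 200 camera calls.

## Working session

There is one attempt and no reset: what is moved stays moved. The work goes in short steps, Python scripts to look and compute and a tool call to move; the robot and the scene stay as the last step left them, time stands still between calls to the robot, and variables do not carry over. Pictures are saved under pics/ and viewed, about 8 in all and at most 12, crops included, and the job is handed in when it is done.

Besides the shell and the picture viewer there is one more tool, called after "Call:" as name([rows], argument=value, ...), one row to a line, values as JSON. jog_arm: Moves the arm, as the interface text tells. Its arguments: {"type":"object","properties":{"moves":{"type":"array","items":{"type":"object","properties":{"fingers":{"type":"number"},"x":{"type":"number"},"y":{"type":"number"},"z":{"type":"number"},"wx":{"type":"number"},"wy":{"type":"number"},"wz":{"type":"number"}}}},"grip_force":{"type":"number"}},"required":["moves"]}

```bash
mkdir -p pics; ls
cat > h.py <<'E'
import numpy as np, cv2
from bench import robot
from scipy.spatial.transform import Rotation as R
def snap(name):
    s=robot.read_state(); c=robot.capture(name)
    if name=="wrist":
        T=np.eye(4);T[:3,:3]=R.from_rotvec(s["eef_rot"]).as_matrix();T[:3,3]=s["tool_pos"]
        c["pose"]=T@c["tool_from_camera"]
    np.savez(f"pics/{name}.npz",**{k:c[k] for k in("image","z_map","intrinsics","pose")})
    return c
def cloud(c):
    z=c["z_map"];K=c["intrinsics"];v,u=np.indices(z.shape)
    P=np.stack([(u-K[0,2])/K[0,0]*z,(v-K[1,2])/K[1,1]*z,z],-1)
    P=P@c["pose"][:3,:3].T+c["pose"][:3,3];P[z==0]=np.nan
    return P
def save(fn,im): cv2.imwrite("pics/"+fn,cv2.cvtColor(im,cv2.COLOR_RGB2BGR))
E
python3 - <<'E'
from h import *
s=robot.read_state();print({k:np.round(v,3) for k,v in s.items()})
print(R.from_rotvec(s["eef_rot"]).as_matrix().round(3))
for n in("scene","side"):
    c=snap(n);save(n+"0.png",c["image"]);print(n,c["pose"].round(3))
E
```

```text
pics
{'time_s': np.float64(0.0), 'q': array([-1.417,  0.522, -0.036,  1.6  ,  0.021,  1.021, -0.113]), 'joint_velocities': array([ 0.001, -0.   ,  0.   ,  0.   ,  0.   ,  0.001,  0.002]), 'joint_efforts': array([-0.0000e+00, -9.2712e+01,  1.9800e+00, -3.6994e+01,  1.8000e-02,
        8.0000e-03, -0.0000e+00]), 'tool_pos': array([0.139, 0.609, 0.231]), 'eef_rot': array([-1.044,  1.308,  1.042]), 'ft_force': array([ 0.807,  0.892, -0.059]), 'torque': array([-0.005,  0.041,  0.009]), 'width': np.float64(0.085)}
[[-0.    -0.975  0.222]
 [-0.001  0.222  0.975]
 [-1.    -0.    -0.001]]
scene [[-0.704 -0.406  0.582 -0.035]
 [-0.71   0.385 -0.59   0.564]
 [ 0.015 -0.829 -0.559  0.594]
 [ 0.     0.     0.     1.   ]]
side [[ 1.000e+00 -4.000e-03 -0.000e+00  5.040e-01]
 [-1.000e-03 -3.720e-01  9.280e-01 -1.101e+00]
 [-4.000e-03 -9.280e-01 -3.720e-01  5.440e-01]
 [ 0.000e+00  0.000e+00  0.000e+00  1.000e+00]]
```

View pics/scene0.png

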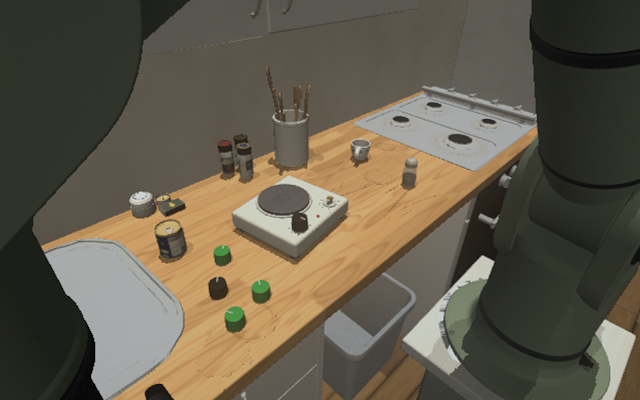

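View pics/side0.png

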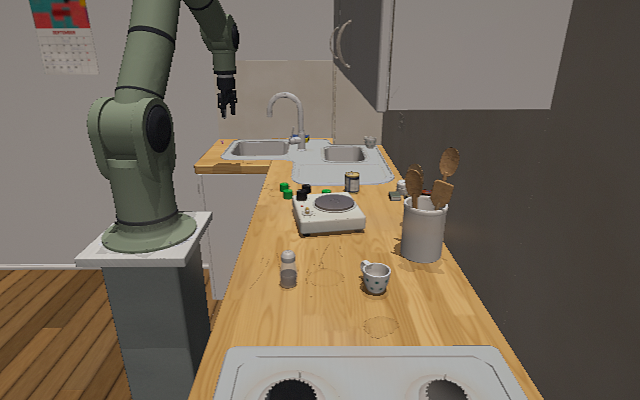

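Scene picture: the loose black knob is at (218,288). Things it could be taken for are the green look-alikes at (222,255), (261,291) and (235,319), the fitted black knob on the deck at (300,222), and a dark thing at (157,392) that is probably the gripper. The bare spindle is at (329,201), with the pilot lamp near (318,216). The shaker is at (409,172), the cup at (360,149) and the tin at (170,240). I choose (218,288), because it is black and stands on the worktop.

Run:
```python
from h import *
c=dict(np.load("pics/scene.npz"));P=cloud(c);im=c["image"]
for n,(u,v) in dict(knob=(218,286),g1=(222,250),g2=(261,287),g3=(235,314),fit=(300,219),spin=(329,199),tin=(170,225),lamp=(318,216),salt=(409,165),cup=(360,145),x=(157,392)).items(): print(n,P[v,u].round(3))
def blob(u,v,r,z0,z1):
    q=P[v-r:v+r,u-r:u+r].reshape(-1,3);q=q[(q[:,2]>z0)&(q[:,2]<z1)];
    print(len(q),np.nanmin(q,0).round(4),np.nanmax(q,0).round(4),((np.nanmin(q,0)+np.nanmax(q,0))/2).round(4))
blob(218,288,17,.024,.04); blob(300,219,14,.08,.1); blob(329,200,12,.0605,.1); blob(329,200,12,.068,.1)
a=cv2.resize(im[235:335,180:280],None,fx=4,fy=4,interpolation=2);b=cv2.resize(im[170:270,260:360],None,fx=4,fy=4,interpolation=2)
save("crop1.png",np.hstack([a,b]))
# hotplate deck rectangle
m=(abs(P[...,2]-.055)<.003)&(P[...,0]>.3)&(P[...,0]<.9)&(abs(P[...,1])<.35)
r=cv2.minAreaRect(P[m][:,:2].astype(np.float32));print(r)
```

```text
knob [0.46  0.339 0.03 ]
g1 [0.545 0.275 0.028]
g2 [0.401 0.279 0.028]
g3 [0.383 0.352 0.028]
fit [0.453 0.127 0.086]
spin [0.476 0.011 0.072]
tin [0.656 0.333 0.066]
lamp [0.46  0.065 0.058]
salt [ 0.435 -0.27   0.076]
cup [ 0.66  -0.33   0.035]
x [0.13  0.544 0.348]
207 [0.453  0.3194 0.024 ] [0.4888 0.354  0.0303] [0.4709 0.3367 0.0272]
147 [0.4418 0.1082 0.08  ] [0.4781 0.1435 0.0879] [0.46   0.1259 0.084 ]
37 [ 0.4734 -0.0014  0.0613] [0.4833 0.0176 0.0773] [0.4783 0.0081 0.0693]
26 [ 0.4734 -0.0014  0.0682] [0.4833 0.0176 0.0773] [0.4783 0.0081 0.0727]
((0.6508119106292725, 0.0021638870239257812), (0.6931714415550232, 0.4566596448421478), 89.97982788085938)
```

View pics/crop1.png

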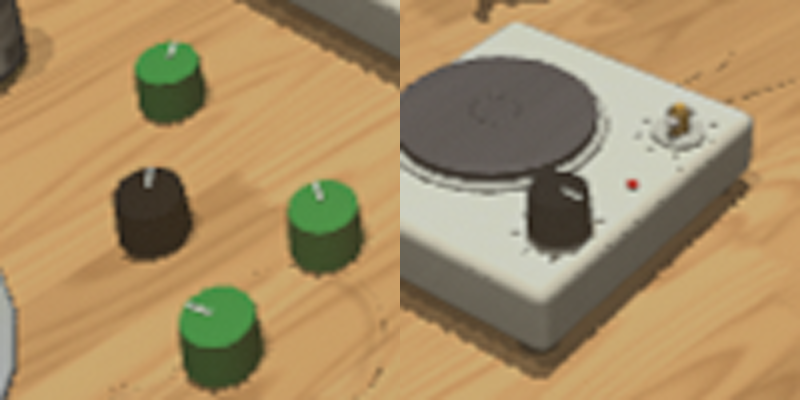

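The close crop shows a black knob with a white pointer at (218,288), three green look-alikes around it, and the bare brass spindle right of the red lamp. Next I hover over the knob.

Call:
jog_arm([
  {"fingers": 1, "y": -0.192, "z": -0.096, "wx": -0.112},
  {"fingers": 1, "y": -0.384, "z": -0.192, "wx": -0.224},
  {"fingers": 1, "y": -0.384, "z": -0.192, "wx": -0.224},
  {"fingers": 1, "y": -0.384, "z": -0.192, "wx": -0.224},
  {"fingers": 1, "y": -0.384, "z": -0.192, "wx": -0.224},
  {"fingers": 1, "y": -0.384, "z": -0.192, "wx": -0.224},
  {"fingers": 1, "y": -0.384, "z": -0.192, "wx": -0.224},
  {"fingers": 1, "y": -0.384, "z": -0.192, "wx": -0.224},
  {"fingers": 1, "y": -0.384, "z": -0.192, "wx": -0.224},
  {"fingers": 1, "y": -0.384, "z": -0.192, "wx": -0.224},
], grip_force=80)

```text
$.moves[0]: bad value
```

Call:
jog_arm([
  {"fingers": 1, "x": 0, "y": -0.192, "z": -0.096, "wx": -0.112, "wy": 0, "wz": 0},
  {"fingers": 1, "x": 0, "y": -0.384, "z": -0.192, "wx": -0.224, "wy": 0, "wz": 0},
  {"fingers": 1, "x": 0, "y": -0.384, "z": -0.192, "wx": -0.224, "wy": 0, "wz": 0},
  {"fingers": 1, "x": 0, "y": -0.384, "z": -0.192, "wx": -0.224, "wy": 0, "wz": 0},
  {"fingers": 1, "x": 0, "y": -0.384, "z": -0.192, "wx": -0.224, "wy": 0, "wz": 0},
  {"fingers": 1, "x": 0, "y": -0.384, "z": -0.192, "wx": -0.224, "wy": 0, "wz": 0},
  {"fingers": 1, "x": 0, "y": -0.384, "z": -0.192, "wx": -0.224, "wy": 0, "wz": 0},
  {"fingers": 1, "x": 0, "y": -0.384, "z": -0.192, "wx": -0.224, "wy": 0, "wz": 0},
  {"fingers": 1, "x": 0, "y": -0.384, "z": -0.192, "wx": -0.224, "wy": 0, "wz": 0},
  {"fingers": 1, "x": 0, "y": -0.384, "z": -0.192, "wx": -0.224, "wy": 0, "wz": 0},
], grip_force=80)

```text
time_s: 0.93
tool_pos: [0.4619, 0.3433, 0.2312]
eef_rot: [-1.209, 1.209, 1.209]
ft_force: [-0.1, 1.9, -0.3]
width: 0.0855
```

```bash
cat >> h.py <<'E'
def tops(P,z0,z1,cx,cy,r):
    m=(P[...,2]>z0)&(P[...,2]<z1)&(np.hypot(P[...,0]-cx,P[...,1]-cy)<r)
    q=P[m]; (x,y),rr=cv2.minEnclosingCircle(q[:,:2].astype(np.float32)); return len(q),round(x,4),round(y,4),round(rr,4),np.median(q[:,2]).round(4),q.mean(0).round(4)
E
python3 - <<'E'
from h import *
c=snap("wrist");save("wrist1.png",c["image"]);P=cloud(c);s=robot.read_state()
print(s["tool_pos"],c["tool_from_camera"].round(3),c["intrinsics"])
print(tops(P,.02,.035,.471,.337,.035))
E
```

```text
[0.46859769 0.33649238 0.23121436] [[ 0.    -0.282  0.959 -0.142]
 [-0.    -0.959 -0.282  0.071]
 [ 1.    -0.    -0.    -0.   ]
 [ 0.     0.     0.     1.   ]] [[324.11390774   0.         320.29025993]
 [  0.         324.11390774 202.59682683]
 [  0.           0.           1.        ]]
(798, 0.4711, 0.3369, 0.0177, np.float64(0.0274), array([0.4703, 0.337 , 0.0272]))
```

View pics/wrist1.png

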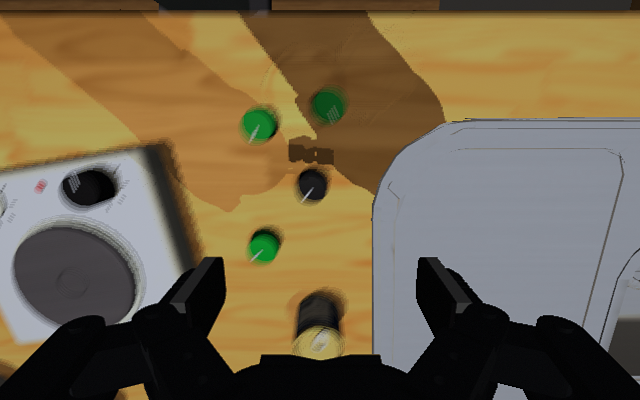

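The wrist view was blurred because the arm was still settling. It shows the black knob at (312,185) with greens around it and nothing in the fingers' way along y. Both cameras agree on (0.471, 0.337). I descend partway and measure again.

Call:
jog_arm([
  {"fingers": 1, "x": 0.04, "y": 0, "z": 0, "wx": 0, "wy": 0, "wz": 0},
  {"fingers": 1, "x": 0.08, "y": 0, "z": 0, "wx": 0, "wy": 0, "wz": 0},
  {"fingers": 1, "x": 0.12, "y": 0, "z": 0, "wx": 0, "wy": 0, "wz": 0},
  {"fingers": 1, "x": 0.14, "y": 0, "z": 0, "wx": 0, "wy": 0, "wz": 0},
  {"fingers": 1, "x": 0.14, "y": 0, "z": 0, "wx": 0, "wy": 0, "wz": 0},
  {"fingers": 1, "x": 0.14, "y": 0, "z": 0, "wx": 0, "wy": 0, "wz": 0},
  {"fingers": 1, "x": 0.14, "y": 0, "z": 0, "wx": 0, "wy": 0, "wz": 0},
])

```text
time_s: 1.57
tool_pos: [0.4614, 0.3455, 0.0928]
eef_rot: [-1.209, 1.207, 1.209]
ft_force: [0.2, 0.4, 0.3]
width: 0.0856
```

Run:
```python
from h import *
c=snap("wrist");P=cloud(c);s=robot.read_state()
print(s["tool_pos"],s["ft_force"],tops(P,.02,.035,.471,.337,.035),tops(P,.024,.035,.471,.337,.035))
w=P[(abs(P[...,2])<.01)&(np.hypot(P[...,0]-.47,P[...,1]-.337)<.07)];print(np.median(w[:,2]))
m=robot.read_state
```

```text
[0.46154163 0.34566031 0.09310295] [-0.81958133  0.4135113   0.68369034] (2013, 0.4712, 0.3368, 0.0178, np.float64(0.0273), array([0.4699, 0.337 , 0.0271])) (1919, 0.4712, 0.3366, 0.0177, np.float64(0.0274), array([0.4705, 0.3369, 0.0273]))
-0.0007388087474988758
```

Call:
jog_arm([
  {"fingers": 1, "x": 0, "y": -0.0095, "z": -0.0087, "wx": 0, "wy": 0, "wz": 0},
  {"fingers": 1, "x": 0.025, "y": -0.0095, "z": -0.0087, "wx": 0, "wy": 0, "wz": 0},
  {"fingers": 1, "x": 0.05, "y": -0.0095, "z": -0.0087, "wx": 0, "wy": 0, "wz": 0},
  {"fingers": 1, "x": 0.07, "y": -0.0095, "z": -0.0087, "wx": 0, "wy": 0, "wz": 0},
  {"fingers": 1, "x": 0.08, "y": -0.0095, "z": -0.0087, "wx": 0, "wy": 0, "wz": 0},
  {"fingers": 1, "x": 0.085, "y": -0.0095, "z": -0.0087, "wx": 0, "wy": 0, "wz": 0},
  {"fingers": 1, "x": 0.085, "y": -0.0095, "z": -0.0087, "wx": 0, "wy": 0, "wz": 0},
  {"fingers": 1, "x": 0.085, "y": -0.0095, "z": -0.0087, "wx": 0, "wy": 0, "wz": 0},
])

```text
time_s: 2.28
tool_pos: [0.4709, 0.3365, 0.0074]
eef_rot: [-1.209, 1.208, 1.209]
ft_force: [0.2, 0.0, -0.2]
width: 0.0853
```

Call:
jog_arm([
  {"fingers": 1, "x": 0.003, "y": 0, "z": 0, "wx": 0, "wy": 0, "wz": 0},
  {"fingers": -1, "x": 0.003, "y": 0, "z": 0, "wx": 0, "wy": 0, "wz": 0},
  {"fingers": -1, "x": 0.003, "y": 0, "z": 0, "wx": 0, "wy": 0, "wz": 0},
  {"fingers": -1, "x": 0.003, "y": 0, "z": 0, "wx": 0, "wy": 0, "wz": 0},
  {"fingers": -1, "x": 0.003, "y": 0, "z": 0, "wx": 0, "wy": 0, "wz": 0},
  {"fingers": -1, "x": 0.003, "y": 0, "z": 0, "wx": 0, "wy": 0, "wz": 0},
  {"fingers": -1, "x": 0.003, "y": 0, "z": 0, "wx": 0, "wy": 0, "wz": 0},
  {"fingers": -1, "x": 0.003, "y": 0, "z": 0, "wx": 0, "wy": 0, "wz": 0},
  {"fingers": -1, "x": 0.003, "y": 0, "z": 0, "wx": 0, "wy": 0, "wz": 0},
  {"fingers": -1, "x": 0.003, "y": 0, "z": 0, "wx": 0, "wy": 0, "wz": 0},
], grip_force=80)

```text
time_s: 3.12
tool_pos: [0.4704, 0.3365, 0.004]
eef_rot: [-1.209, 1.209, 1.209]
ft_force: [-3.1, -2.3, 12.8]
width: 0.0339
```

Call:
jog_arm([
  {"fingers": -1, "x": 0, "y": 0, "z": 0, "wx": 0, "wy": 0, "wz": 0},
  {"fingers": -1, "x": 0, "y": 0, "z": 0, "wx": 0, "wy": 0, "wz": 0},
  {"fingers": -1, "x": 0, "y": 0, "z": 0, "wx": 0, "wy": 0, "wz": 0},
])

```text
time_s: 3.37
tool_pos: [0.4704, 0.3365, 0.004]
eef_rot: [-1.209, 1.209, 1.209]
ft_force: [-3.6, -2.0, 13.2]
width: 0.034
```

Call:
jog_arm([
  {"fingers": -1, "x": -0.01, "y": 0, "z": 0, "wx": 0, "wy": 0, "wz": 0},
  {"fingers": -1, "x": -0.04, "y": 0, "z": 0, "wx": 0, "wy": 0, "wz": 0},
  {"fingers": -1, "x": -0.08, "y": 0, "z": 0, "wx": 0, "wy": 0, "wz": 0},
  {"fingers": -1, "x": -0.12, "y": 0, "z": 0, "wx": 0, "wy": 0, "wz": 0},
  {"fingers": -1, "x": -0.15, "y": 0, "z": 0, "wx": 0, "wy": 0, "wz": 0},
  {"fingers": -1, "x": -0.15, "y": 0, "z": 0, "wx": 0, "wy": 0, "wz": 0},
  {"fingers": -1, "x": -0.15, "y": 0, "z": 0, "wx": 0, "wy": 0, "wz": 0},
  {"fingers": -1, "x": -0.15, "y": 0, "z": 0, "wx": 0, "wy": 0, "wz": 0},
])

```text
time_s: 4.03
tool_pos: [0.47, 0.3361, 0.1533]
eef_rot: [-1.209, 1.209, 1.209]
ft_force: [-0.6, -0.9, -0.2]
width: 0.0335
```

Run:
```python
from h import *
s=robot.read_state();print({k:np.round(s[k],4) for k in("time_s","tool_pos","ft_force","width","eef_rot")})
o=[]
for n in("scene","side","wrist"):
    c=snap(n);P=cloud(c);K=c["intrinsics"]
    p=np.linalg.inv(c["pose"])@np.r_[s["tool_pos"]+[0,0,.01],1];u,v=(K@p[:3]/p[2])[:2].astype(int);print(n,u,v)
    h=60 if n=="wrist" else 30; 
    u=min(max(u,h),639-h);v=min(max(v,h),399-h)
    o.append(cv2.resize(c["image"][v-h:v+h,u-h:u+h],(266,266),interpolation=2))
save("held.png",np.hstack(o))
```

```text
{'time_s': np.float64(4.0333), 'tool_pos': array([0.47  , 0.3361, 0.1533]), 'ft_force': array([-0.5862, -0.9104, -0.2226]), 'width': np.float64(0.0335), 'eef_rot': array([-1.2094,  1.2093,  1.2094])}
scene 206 230
side 304 150
wrist 321 272
```

View pics/held.png

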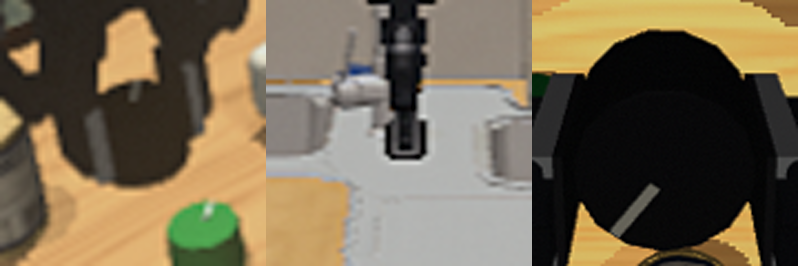

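The knob is held centrally between the pads and looks upright in the wrist view (pointer at about (630,210) of the crop). I measure its pose in the hand and go over to the spindle.

```bash
cat >> h.py <<'E'
def held():
    s=robot.read_state();c=snap("wrist");P=cloud(c)-s["tool_pos"]
    m=(np.hypot(P[...,0],P[...,1])<.014)&(P[...,2]>.0)&(P[...,2]<.05)
    q=P[m];zm=np.median(q[:,2]);q=q[abs(q[:,2]-zm)<.003]
    a=np.linalg.lstsq(np.c_[q[:,:2],np.ones(len(q))],q[:,2],rcond=None)[0]
    t=P[(np.hypot(P[...,0],P[...,1])<.03)&(abs(P[...,2]-zm)<.0015)]
    # x extent on central columns
    k=t[abs(t[:,1])<.005]
    print("tcp",s["tool_pos"].round(4),"top rel",zm.round(4),"slopes",a.round(4),"xmid",((k[:,0].min()+k[:,0].max())/2).round(4),np.ptp(k[:,0]).round(4),len(q))
E
python3 -c "
from h import *
held()"
```

```text
tcp [0.4698 0.3359 0.1523] top rel 0.0233 slopes [ 0.0006 -0.0067  0.0233] xmid 0.001 0.0351 3189
```

Call:
jog_arm([
  {"fingers": -1, "x": 0, "y": 0, "z": -0.04, "wx": 0, "wy": 0, "wz": 0},
  {"fingers": -1, "x": 0, "y": 0, "z": -0.08, "wx": 0, "wy": 0, "wz": 0},
  {"fingers": -1, "x": 0, "y": 0, "z": -0.12, "wx": 0, "wy": 0, "wz": 0},
  {"fingers": -1, "x": 0, "y": 0.0, "z": -0.16, "wx": 0, "wy": 0, "wz": 0},
  {"fingers": -1, "x": 0, "y": 0, "z": -0.2, "wx": 0, "wy": 0, "wz": 0},
  {"fingers": -1, "x": 0, "y": 0, "z": -0.2, "wx": 0, "wy": 0, "wz": 0},
  {"fingers": -1, "x": 0, "y": 0, "z": -0.2, "wx": 0, "wy": 0, "wz": 0},
  {"fingers": -1, "x": 0, "y": 0, "z": -0.2, "wx": 0, "wy": 0, "wz": 0},
  {"fingers": -1, "x": 0, "y": 0, "z": -0.2, "wx": 0, "wy": 0, "wz": 0},
])

```text
time_s: 4.98
tool_pos: [0.4702, 0.1373, 0.153]
eef_rot: [-1.21, 1.209, 1.211]
ft_force: [0.1, 0.6, -0.4]
width: 0.034
```

Run:
```python
from h import *
held()
c=snap("wrist");P=cloud(c);s=robot.read_state();save("wrist2.png",c["image"]);print(s["tool_pos"])
print("fit",tops(P,.08,.095,.463,.127,.03))
for z0 in(.0605,.065,.072): print("spin",tops(P,z0,.085,.478,.008,.014))
print("collar",tops(P,.0565,.0605,.478,.008,.022))
m=(P[...,2]>.0645)&(P[...,2]<.075)&(np.hypot(P[...,0]-.57,P[...,1]-.06)<.11)&(P[...,0]>.495);q=P[m]
print("plate",cv2.minEnclosingCircle(q[:,:2].astype(np.float32)),len(q))
im=c["image"].astype(int);r=(im[...,0]>120)&(im[...,1]<70)&(im[...,2]<70);print("lamp",np.nanmedian(P[r],0))
```

```text
tcp [0.4702 0.1373 0.153 ] top rel 0.0233 slopes [-0.0006 -0.0064  0.0233] xmid 0.0011 0.0351 3184
[0.47009563 0.13735656 0.15303193]
fit (2039, 0.4607, 0.1245, 0.0177, np.float64(0.0852), array([0.4597, 0.1246, 0.0851]))
spin (414, 0.4807, 0.0064, 0.0111, np.float64(0.0713), array([0.4793, 0.0089, 0.0709]))
spin (381, 0.4807, 0.0064, 0.0111, np.float64(0.0717), array([0.4795, 0.0089, 0.0716]))
spin (177, 0.4811, 0.0073, 0.0064, np.float64(0.0744), array([0.48  , 0.0075, 0.0743]))
collar (839, 0.4807, 0.0064, 0.017, np.float64(0.0573), array([0.4787, 0.0086, 0.0574]))
plate ((0.565096914768219, 0.08238125592470169), 0.06328816711902618) 4107
lamp [0.46302435 0.06359255 0.05611475]
```

View pics/wrist2.png

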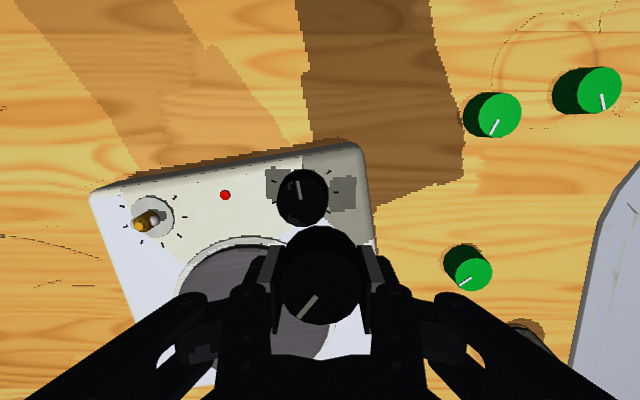

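The wrist view shows the brass spindle at (150,222), the lamp at (225,195), the fitted knob at (302,195) and the held knob at (320,275). The knob's axis is plumb to within 0.4°, and its underside is about 4.5 mm below the TCP. I move closer and measure the spindle again.

Call:
jog_arm([
  {"fingers": -1, "x": 0, "y": -0.0096, "z": -0.04, "wx": 0, "wy": 0, "wz": 0},
  {"fingers": -1, "x": 0.01, "y": -0.0096, "z": -0.075, "wx": 0, "wy": 0, "wz": 0},
  {"fingers": -1, "x": 0.025, "y": -0.0096, "z": -0.085, "wx": 0, "wy": 0, "wz": 0},
  {"fingers": -1, "x": 0.025, "y": -0.0096, "z": -0.085, "wx": 0, "wy": 0, "wz": 0},
  {"fingers": -1, "x": 0.025, "y": -0.0096, "z": -0.085, "wx": 0, "wy": 0, "wz": 0},
  {"fingers": -1, "x": 0.025, "y": -0.0096, "z": -0.085, "wx": 0, "wy": 0, "wz": 0},
])

```text
time_s: 5.58
tool_pos: [0.4801, 0.0526, 0.1285]
eef_rot: [-1.21, 1.208, 1.211]
ft_force: [0.4, 0.6, -0.0]
width: 0.0337
```

Run:
```python
from h import *
held()
s=robot.read_state();c=snap("wrist");P=cloud(c);save("w3.png",c["image"]);print(s["tool_pos"])
for a in((.068,.085),(.0565,.0605),(.0565,.085)): print("spin",tops(P,*a,.480,.007,.022))
m=(abs(P[...,2]-.0575)<.0015)&(np.hypot(P[...,0]-.48,P[...,1]-.007)<.022)
q=P[m];print(q.min(0),q.max(0))
```

```text
tcp [0.4801 0.0526 0.1285] top rel 0.0233 slopes [ 0.0034 -0.0031  0.0233] xmid 0.0012 0.0355 3185
[0.48019115 0.05275666 0.12870402]
spin (411, 0.4795, 0.0064, 0.0105, np.float64(0.0724), array([0.4799, 0.0071, 0.0724]))
spin (1040, 0.4808, 0.0064, 0.017, np.float64(0.0573), array([0.4788, 0.0073, 0.0574]))
spin (1537, 0.4808, 0.0064, 0.017, np.float64(0.0577), array([0.479 , 0.0073, 0.0619]))
[ 0.46317052 -0.01045221  0.05600404] [0.49750665 0.02587798 0.05896428]
```

View pics/w3.png

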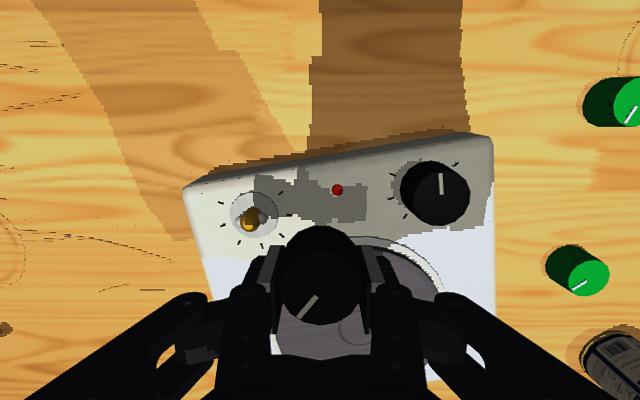

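The spindle is at (253,215) in this view. The collar fit gives (0.4808, 0.0064) again. I move over it and down to just above ball contact, which is at TCP z ≈ 0.0755.

Call:
jog_arm([
  {"fingers": -1, "x": 0, "y": 0.0004, "z": -0.025, "wx": 0, "wy": 0, "wz": 0},
  {"fingers": -1, "x": 0, "y": 0.0004, "z": -0.0463, "wx": 0, "wy": 0, "wz": 0},
  {"fingers": -1, "x": 0, "y": 0.0004, "z": -0.0463, "wx": 0, "wy": 0, "wz": 0},
  {"fingers": -1, "x": 0.015, "y": 0.0004, "z": -0.0463, "wx": 0, "wy": 0, "wz": 0},
  {"fingers": -1, "x": 0.03, "y": 0.0004, "z": -0.0463, "wx": 0, "wy": 0, "wz": 0},
  {"fingers": -1, "x": 0.037, "y": 0.0004, "z": -0.0463, "wx": 0, "wy": 0, "wz": 0},
  {"fingers": -1, "x": 0.037, "y": 0.0004, "z": -0.0463, "wx": 0, "wy": 0, "wz": 0},
  {"fingers": -1, "x": 0.037, "y": 0.0004, "z": -0.0463, "wx": 0, "wy": 0, "wz": 0},
], grip_force=120)

```text
time_s: 6.35
tool_pos: [0.4796, 0.0055, 0.0915]
eef_rot: [-1.21, 1.209, 1.21]
ft_force: [-0.1, 0.0, -0.3]
width: 0.0329
```

Run:
```python
from h import *
held()
o=[]
for n,b in(("side",(165,225,270,350)),("scene",(165,235,290,370))):
    c=snap(n);o.append(cv2.resize(c["image"][b[0]:b[1],b[2]:b[3]],(400,350),interpolation=2))
save("above.png",np.hstack(o))
```

```text
tcp [0.4796 0.0055 0.0915] top rel 0.0231 slopes [ 0.0003 -0.007   0.0231] xmid 0.0012 0.0354 3172
```

View pics/above.png

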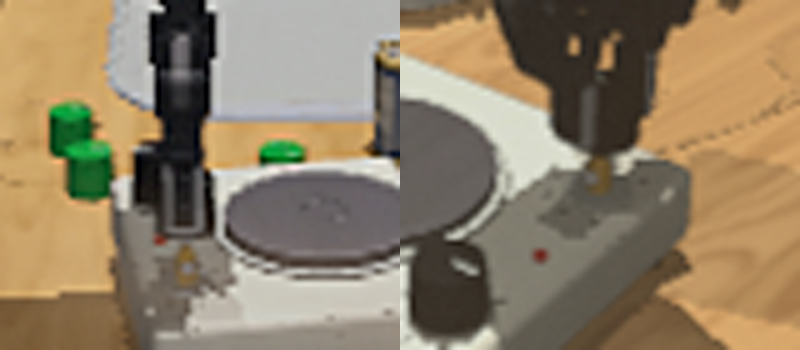

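The knob hangs centred over the brass post in both views: the side view has the post at (185,265) under the knob at (185,230), and the scene view has the post at (600,172). I correct y by 0.9 mm and lower slowly.

Call:
jog_arm([
  {"fingers": -1, "x": 0, "y": 0, "z": 0.0009, "wx": 0, "wy": 0, "wz": 0},
  {"fingers": -1, "x": 0.003, "y": 0, "z": 0.0009, "wx": 0, "wy": 0, "wz": 0},
  {"fingers": -1, "x": 0.006, "y": 0, "z": 0.0009, "wx": 0, "wy": 0, "wz": 0},
  {"fingers": -1, "x": 0.009, "y": 0, "z": 0.0009, "wx": 0, "wy": 0, "wz": 0},
  {"fingers": -1, "x": 0.012, "y": 0, "z": 0.0009, "wx": 0, "wy": 0, "wz": 0},
  {"fingers": -1, "x": 0.014, "y": 0, "z": 0.0009, "wx": 0, "wy": 0, "wz": 0},
  {"fingers": -1, "x": 0.014, "y": 0, "z": 0.0009, "wx": 0, "wy": 0, "wz": 0},
  {"fingers": -1, "x": 0.014, "y": 0, "z": 0.0009, "wx": 0, "wy": 0, "wz": 0},
])

```text
time_s: 7.17
tool_pos: [0.4794, 0.0059, 0.0772]
eef_rot: [-1.209, 1.209, 1.21]
ft_force: [-0.2, -0.1, -0.4]
width: 0.0324
```

Call:
jog_arm([
  {"fingers": -1, "x": 0.001, "y": 0, "z": 0, "wx": 0, "wy": 0, "wz": 0},
  {"fingers": -1, "x": 0.002, "y": 0, "z": 0, "wx": 0, "wy": 0, "wz": 0},
  {"fingers": -1, "x": 0.003, "y": 0, "z": 0, "wx": 0, "wy": 0, "wz": 0},
  {"fingers": -1, "x": 0.003, "y": 0, "z": 0, "wx": 0, "wy": 0, "wz": 0},
])

```text
time_s: 7.5
tool_pos: [0.4796, 0.006, 0.0743]
eef_rot: [-1.209, 1.209, 1.209]
ft_force: [0.1, 0.8, 1.8]
width: 0.0326
```

Call:
jog_arm([
  {"fingers": -1, "x": 0.001, "y": 0, "z": 0, "wx": 0, "wy": 0, "wz": 0},
  {"fingers": -1, "x": 0.002, "y": 0, "z": 0, "wx": 0, "wy": 0, "wz": 0},
  {"fingers": -1, "x": 0.002, "y": 0, "z": 0, "wx": 0, "wy": 0, "wz": 0},
])

```text
time_s: 7.75
tool_pos: [0.48, 0.0061, 0.0727]
eef_rot: [-1.21, 1.208, 1.209]
ft_force: [0.3, 1.8, 9.0]
width: 0.0326
```

Call:
jog_arm([
  {"fingers": -1, "x": 0.001, "y": 0, "z": 0, "wx": 0, "wy": 0, "wz": 0},
  {"fingers": -1, "x": 0.002, "y": 0, "z": 0, "wx": 0, "wy": 0, "wz": 0},
  {"fingers": -1, "x": 0.002, "y": 0, "z": 0, "wx": 0, "wy": 0, "wz": 0},
])

```text
time_s: 8.0
tool_pos: [0.4796, 0.0061, 0.0704]
eef_rot: [-1.209, 1.209, 1.209]
ft_force: [-0.2, 3.0, -0.0]
width: 0.0326
```

Call:
jog_arm([
  {"fingers": -1, "x": 0.001, "y": 0, "z": 0, "wx": 0, "wy": 0, "wz": 0},
  {"fingers": -1, "x": 0.002, "y": 0, "z": 0, "wx": 0, "wy": 0, "wz": 0},
  {"fingers": -1, "x": 0.003, "y": 0, "z": 0, "wx": 0, "wy": 0, "wz": 0},
  {"fingers": -1, "x": 0.003, "y": 0, "z": 0, "wx": 0, "wy": 0, "wz": 0},
])

```text
time_s: 8.33
tool_pos: [0.4792, 0.0059, 0.0668]
eef_rot: [-1.209, 1.21, 1.21]
ft_force: [1.3, 2.9, -11.8]
width: 0.0325
```

Call:
jog_arm([
  {"fingers": -1, "x": 0.001, "y": 0, "z": 0, "wx": 0, "wy": 0, "wz": 0},
  {"fingers": -1, "x": 0.002, "y": 0, "z": 0, "wx": 0, "wy": 0, "wz": 0},
  {"fingers": -1, "x": 0.003, "y": 0, "z": 0, "wx": 0, "wy": 0, "wz": 0},
  {"fingers": -1, "x": 0.003, "y": 0, "z": 0, "wx": 0, "wy": 0, "wz": 0},
])

```text
time_s: 8.67
tool_pos: [0.4795, 0.0057, 0.0642]
eef_rot: [-1.209, 1.209, 1.209]
ft_force: [0.0, 0.6, -3.1]
width: 0.0324
```

```bash
python3 -c "
from h import *
held();print(robot.read_state()['ft_force'])"
```

```text
tcp [0.4795 0.0057 0.0642] top rel 0.0231 slopes [ 0.0028 -0.0077  0.0231] xmid 0.0012 0.0354 3178
[ 0.03209003  0.79696279 -3.39061275]
```

The resistance peaked at about 9 N, then the balls pulled the knob down with about 12 N, so it snapped. It has not slipped in the grip, and its underside is about 1 mm above the collar. I press on.

Call:
jog_arm([
  {"fingers": -1, "x": 0.001, "y": 0, "z": 0, "wx": 0, "wy": 0, "wz": 0},
  {"fingers": -1, "x": 0.0015, "y": 0, "z": 0, "wx": 0, "wy": 0, "wz": 0},
  {"fingers": -1, "x": 0.0015, "y": 0, "z": 0, "wx": 0, "wy": 0, "wz": 0},
])

```text
time_s: 8.97
tool_pos: [0.4796, 0.0058, 0.0629]
eef_rot: [-1.209, 1.209, 1.209]
ft_force: [0.2, 0.0, -0.0]
width: 0.0325
```

Call:
jog_arm([
  {"fingers": -1, "x": 0.0005, "y": 0, "z": 0, "wx": 0, "wy": 0, "wz": 0},
  {"fingers": -1, "x": 0.001, "y": 0, "z": 0, "wx": 0, "wy": 0, "wz": 0},
  {"fingers": -1, "x": 0.001, "y": 0, "z": 0, "wx": 0, "wy": 0, "wz": 0},
])

```text
time_s: 9.22
tool_pos: [0.4797, 0.0058, 0.0622]
eef_rot: [-1.209, 1.209, 1.209]
ft_force: [-3.3, 0.2, 10.7]
width: 0.0324
```

Call:
jog_arm([
  {"fingers": -1, "x": 0.0005, "y": 0, "z": 0, "wx": 0, "wy": 0, "wz": 0},
  {"fingers": -1, "x": 0.0007, "y": 0, "z": 0, "wx": 0, "wy": 0, "wz": 0},
  {"fingers": -1, "x": 0.0007, "y": 0, "z": 0, "wx": 0, "wy": 0, "wz": 0},
])

```text
time_s: 9.47
tool_pos: [0.4797, 0.0058, 0.0621]
eef_rot: [-1.21, 1.209, 1.209]
ft_force: [-7.4, 0.1, 29.4]
width: 0.0327
```

Call:
jog_arm([
  {"fingers": -1, "x": 0, "y": 0, "z": 0, "wx": 0, "wy": 0, "wz": 0},
  {"fingers": -1, "x": 0, "y": 0, "z": 0, "wx": 0, "wy": 0, "wz": 0},
  {"fingers": -1, "x": 0, "y": 0, "z": 0, "wx": 0, "wy": 0, "wz": 0},
  {"fingers": -1, "x": 0, "y": 0, "z": 0, "wx": 0, "wy": 0, "wz": 0},
  {"fingers": -1, "x": 0, "y": 0, "z": 0, "wx": 0, "wy": 0, "wz": 0},
  {"fingers": -1, "x": 0, "y": 0, "z": 0, "wx": 0, "wy": 0, "wz": 0},
  {"fingers": -1, "x": 0, "y": 0, "z": 0, "wx": 0, "wy": 0, "wz": 0},
  {"fingers": -1, "x": 0, "y": 0, "z": 0, "wx": 0, "wy": 0, "wz": 0},
  {"fingers": -1, "x": 0, "y": 0, "z": 0, "wx": 0, "wy": 0, "wz": 0},
  {"fingers": -1, "x": 0, "y": 0, "z": 0, "wx": 0, "wy": 0, "wz": 0},
])

```text
time_s: 10.3
tool_pos: [0.4797, 0.0058, 0.0621]
eef_rot: [-1.21, 1.209, 1.209]
ft_force: [-7.5, -1.4, 29.5]
width: 0.0325
```

Run:
```python
from h import *
held();c=dict(np.load("pics/wrist.npz"));P=cloud(c);print("fit",tops(P,.08,.095,.461,.1245,.025))
m=(np.hypot(P[...,0]-.481,P[...,1]-.006)<.013)&(P[...,2]>.07)&(P[...,2]<.1);print("knob top",np.median(P[m][:,2]))
o=[]
for n,b in(("side",(165,225,270,350)),("scene",(150,250,270,410))):
    c=snap(n);o.append(cv2.resize(c["image"][b[0]:b[1],b[2]:b[3]],(400,300),interpolation=2))
save("end.png",np.hstack(o));print(robot.read_state()["ft_force"],robot.read_state()["time_s"])
```

```text
tcp [0.4797 0.0058 0.0621] top rel 0.0232 slopes [ 0.0027 -0.0027  0.0232] xmid 0.0013 0.0352 3182
fit (5143, 0.4607, 0.1236, 0.0183, np.float64(0.0851), array([0.4599, 0.1191, 0.0847]))
knob top 0.08534012442114428
[-7.01175624 -0.38949396 29.91157564] 10.45
```

View pics/end.png

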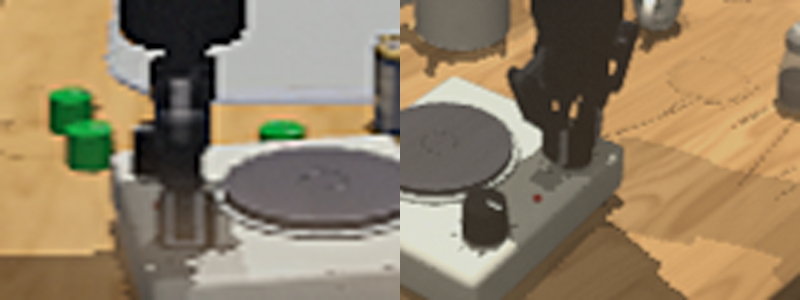

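The knob sits on the deck between the fingers: side view at (185,220), scene view at (568,150). Its top measures 85.3 mm against 85.1 mm for the fitted knob, so it is home. The push holds steady at about 30 N, and the tin and shaker still stand. I hand it in.

```bash
python3 -c "
from bench import robot
print(robot.finish_job())"
```

```text
the job is handed in; nothing more can be done
None
```

The loose black knob is on the bare spindle, clicked home. I handed the job in at 10.5 s of robot time with the gripper still holding it and pressing down at about 30 N.

- **Click:** the resistance rose to about 9 N, and then the force reversed to about 12 N as the balls drew the knob down onto the collar.
- **Seated:** the last check put the knob's top at 85.3 mm, against 85.1 mm for the fitted knob, and it had not slipped in the grip. The push held at 29.4 to 29.9 N for the second before I handed in.
- **Other things:** the arm stayed clear of the salt shaker, espresso cup, small tin and green knobs. The last pictures showed parts of them where they had stood, but I did not measure their positions again.
- **Disagreements:** the gripper reported a 33 mm opening on a knob 35 to 38 mm across. At the end there was also a sideways force of about 7 N on the tool. Neither affected the result that I could see.

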